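# Set the small lens of a turret viewer over a fossil tooth

### The arm

A 6-joint arm with a two-finger parallel gripper is mounted at the origin on a cart in front of the work surface, level with it; the furniture and walls round the work are solid. World frame = base frame: x ahead of the robot, y to its left, z up, the work surface at z = 0. Lengths are in m, angles in rad, forces in N, time in s.
With the tool pointing down it reaches from about 0.225 to 0.875 m from the base axis. Payload 3.4 kg.
Tool frame: the origin (TCP) lies where the fingers leave the gripper's body, on its centre line; the fingertips stand 73 mm ahead of it and the grasp point (between the pads) lies 54 mm ahead of it; z points along the fingers, y is the line along which they close (so a half turn about z gives the same grasp; the last joint's range is limited). The gripper opens to 85 mm and grips with 20 to 120 N. Pads are 22 mm wide; open, the fingers measure 114 mm over their backs; the gripper's body (76 mm by 85 mm) begins 54 mm behind the grasp point. The pads swing forward as they close: fully open they stand 13 mm farther back than shut.
Start: joints at [-1.291, 0.276, 1.505, -0, 1.361, -0.121], TCP at [0.224, -0.529, 0.304] pointing down, gripper open.
Joint ranges: [-2.89, 2.89], [-0.75, 2.08], [0.22, 2.7], [-1.18, 4.32], [0.11, 2.71], [-2.7, 2.7]. Speed limits (rad/s): [2.57, 2.57, 3.14, 3.14, 3.14, 3.14].

### API

Orientations are given as a unit quaternion [w, x, y, z].
In Python, from cell import r, viewer, job gives the robot as it stands.
- The arm moves only by the tool servo_tool, never from a script. Its arguments are lists of equal length, an entry for each row: "translation": the shift along the tool's x, y, z in cm, a list of three; "roll": the turn about the tool's z in rad; "gripper": the closure, from -1 (fully open) to 1 (shut), so that 0 is half open. A call has 1 to 12 rows; each row is the pose to reach, as a shift and turn from the pose commanded when the call began, along the tool's axes at that moment; what a row does not reach only later rows make up. A row lasts 1/10 s, in which the tool goes at most 50 mm and 8.59 degrees, less where a joint would pass 70% of its speed; a pose out of reach is approached as far as the arm can. A call with a gripper value outside its range is refused whole. The fingers move at their own pace and stop on an object; "force" is the grip in N (left out, the last holds). Time passes only in rows, so rows that repeat a pose let the fingers close. It gives the time, the measured TCP pose, the force, the opening and the grip force at its end, in the units of the state.
- r.sense(): the state, without advancing time (a new reading comes with each control period).
- viewer.grab_frame(name): name is "scene" or "top" or "wrist"; returns the picture (384x512x3 uint8, red, green, blue); there is no depth.
- viewer.get_calibration(name): a dict with "camera_matrix" (3x3 intrinsics, pixels), "world_from_camera" (4x4, takes a point from camera to world coordinates); the wrist camera has in their place "T_tool_cam" (4x4, takes a point from camera to tool coordinates, whose origin is the TCP and whose axes are the flange's). Camera axes: x right, y up, looking along -z (the intrinsics and any distortion apply to the point x, -y, -z); pixel columns grow to the right and rows downward; lengths in m; the calibration is good to about 2 mm. A picture is of the moment at which its call begins: read the wrist's pose just before it. get_calibration takes no time and is no camera call.
- job.sign_off(): hands the job in; it is judged then, once.
The state is a dict: "t": time; "joint_pos": joint angles; "dq": joint speeds; "effort": joint torques, N m; "ee_pos": TCP position; "tcp_rot": TCP orientation; "force": force on the tool from outside, world axes, zero at the start; "moment": the same for the moment, N m; "width": finger opening in m; "grasp_force": force on a finger pad.
Only numpy, scipy, OpenCV 4.12 (cv2) and the standard library are available. Lean on these libraries where they do the work, as an engineer would, in place of code of your own. Each camera call takes 0.05 s, during which the arm holds its last target. There are 200 camera calls.

### The job

The fossil tooth is to be looked at under the turret viewer. By pushing one of the upright tabs, turn the turret until its smallest lens stands at the viewing point, on the centre line above the slide; then push the slide by its upright plate fully home, so that the tooth comes to lie under that lens. Only push, gently, with the fingers: grip and lift nothing, do not touch the tooth, which must stay in its tray, and leave the other things where they stand.

Things in the scene. Friction and masses are not known exactly. Their poses are not given: they have to be found in the camera images.
- viewer: Turret viewer, bolted down: dark steel base plate 250x130 mm, 12 mm high, with a 26 mm steel pillar that carries the turret. Origin: on the desk, on the turret's axis. Its x axis points from the slide's outer end towards the pillar (roughly away from the robot), z up. The base reaches from x = -175 to +75 mm, y = +-65 mm.
- turret (a joint): Turret angle about the vertical axis through viewer's origin, anticlockwise from above positive. 0 or any whole turn = smallest lens at the viewing point; else it stands that angle anticlockwise of it. Turns either way, no detents or stops met; friction (0.06 N m, under 1 N at a tab) keeps it where it is left.
- view_point (a point): The fixed viewing point, on the viewer's centre line at x = -38 mm of viewer, 74 mm above the desk (the height of the lens tops).
- lens_small (a point): Centre of the top of the smallest lens cell, 74 mm above the desk. The turret has an aluminium hub (82 mm high at its knob) and three dark lens cells, 18, 28 and 40 mm across, 38 mm from the axis and 120 degrees apart, with three upright tabs midway between them.
- tab_0 (a point): Centre of the upper part of an upright tab, a plate on the end of a turret arm: 24 mm along the radius (65 to 89 mm from the axis), 6 mm thick across it, from 68 to 100 mm above the desk; this point is 77 mm from the axis and 88 mm above the desk. Tab 0 stands 60 degrees anticlockwise (from above) of the smallest lens.
- tab_1 (a point): The same on the second tab, 180 degrees from the smallest lens.
- tab_2 (a point): The same on the third tab, 60 degrees clockwise of the smallest lens.
- slide (a joint): Travel of the aluminium slide along the viewer's +x: 0 fully out (start), 0.055 m fully home at its stop. Friction about 1.2 N, stays where it is left.
- push_plate (a point): Upright plate at the slide's outer (-x) end, 46 mm wide (viewer's y), 6 mm thick, from 17 to 69 mm above the desk; this point is the middle of its thickness, 58 mm above the desk. Pushed along the viewer's +x from its outer face. With the slide home it stands 90.5 mm from the turret's axis.
- tray_spot (a point): Centre of the floor of the tray on the slide (44 mm square outside, 38 mm inside, rim 6 mm above its floor), 22 mm above the desk, 52.5 mm nearer the pillar than the push plate. With the slide home it is under the viewing point.
- tooth_mid (a point): Middle of the brown fossil molar (20x27x20 mm, loose) that lies in the tray; its top is about 43 mm above the desk.
- vial: Glass vial with cap, 23 mm across, 58 mm high, loose on the desk by the viewer; origin: centre of its underside. Bystander.
- tin: Putty tin, 62 mm across, 26 mm high, loose; origin: centre of its underside. Bystander.
- bone_chip: Bone chip 34x60x14 mm, loose; origin: centre of its underside. Bystander.
- loupe: Folding loupe, 34x67x14 mm, loose; origin: centre of its underside. Bystander.
- glue: Glue bottle, 45 mm across, 121 mm high, loose; origin: centre of its underside. Bystander.

How it is judged:
On the way, in this order (a step that is already met when the one before it is completed fails the run):
1. the smallest lens stands at the viewing point (within 6 mm) while the slide is still out (horizontal distance between lens_small and view_point below 0.006 m and value of joint slide below 0.03 m), for 0.2 s.
2. the slide is pushed home (value of joint slide above 0.051 m), for 0.2 s.
At the end, for the whole second after the job is handed in: The smallest lens is within 6 mm of the viewing point and at rest, the slide is within 4 mm of its stop, and the tooth lies in the tray within 15 mm of its centre (horizontal distance between lens_small and view_point below 0.006 m and value of joint slide above 0.051 m and horizontal distance between tooth_mid and tray_spot below 0.015 m and height (world z) of tooth_mid below 0.045 m and velocity of joint turret between -0.05 and 0.05 rad/s); the robot touches nothing.
It fails at once if the robot touches the tooth (contact force between the arm and tooth above 0.3 N).
It fails at once if the fingers touch the tooth (contact force between the fingers and tooth above 0.3 N).
It fails at once if the tooth is lifted (height (world z) of tooth_mid above 0.055 m).
It fails at once if the viewer is gripped or pushed hard (over 35 N) (contact force between the fingers and viewer above 35 N).
It fails at once if a bystander is shifted by more than 20 mm (distance of any of vial, tin, bone_chip, loupe, glue from where it was at the start of the episode above 0.02 m).
It also fails if it takes over 56 s, if anything falls off the work surface, if the arm or the gripper's body presses on something with over 40 N, if the wrist force passes 120 N, or if a joint passes its speed limit or range.

## Working session

There is one attempt and no reset: what is moved stays moved. The work goes in short steps, Python scripts to look and compute and a tool call to move; the robot and the scene stay as the last step left them, time stands still between calls to the robot, and variables do not carry over. Pictures are saved under pics/ and viewed, at most 10 in all, crops included, and the job is handed in when it is done.

Besides the shell and the picture viewer there is one more tool, called after "Emit:" as a command line: name --pt "numbers of a row" for each row, then --argument value for the rest. servo_tool: Moves the arm, as the interface text tells. Its arguments: {"type":"object","properties":{"translation":{"type":"array","items":{"type":"array","items":{"type":"number"}}},"roll":{"type":"array","items":{"type":"number"}},"gripper":{"type":"array","items":{"type":"number"}},"force":{"type":"number"}},"required":["translation","roll","gripper"]}

```bash
mkdir -p pics; ls; python3 - <<'E'
from cell import r,viewer,job
import cv2,numpy as np
np.set_printoptions(precision=4,suppress=True)
for n in ("top","scene"):
    cv2.imwrite(f"pics/{n}0.png",viewer.grab_frame(n)[:,:,::-1])
    c=viewer.get_calibration(n);print(n,c)
print(viewer.get_calibration("wrist"))
print(r.sense())
E
```

```text
pics
top {'camera_matrix': array([[363.8246,   0.    , 244.7777],
       [  0.    , 363.8246, 193.5281],
       [  0.    ,   0.    ,   1.    ]]), 'world_from_camera': array([[ 0.0182,  0.9696, -0.2438,  0.3498],
       [-0.9998,  0.0185, -0.0013, -0.1453],
       [ 0.0032,  0.2438,  0.9698,  0.9113],
       [ 0.    ,  0.    ,  0.    ,  1.    ]])}
scene {'camera_matrix': array([[429.3954,   0.    , 257.8611],
       [  0.    , 429.3954, 193.6902],
       [  0.    ,   0.    ,   1.    ]]), 'world_from_camera': array([[-0.8957,  0.2551, -0.3643,  0.2382],
       [-0.4441, -0.5547,  0.7036,  0.5103],
       [-0.0226,  0.792 ,  0.6102,  0.6375],
       [ 0.    ,  0.    ,  0.    ,  1.    ]])}
{'camera_matrix': array([[322.6418,   0.    , 256.8741],
       [  0.    , 322.6418, 190.7926],
       [  0.    ,   0.    ,   1.    ]]), 'T_tool_cam': array([[ 0.0017,  0.9627,  0.2707,  0.0697],
       [ 1.    , -0.0014, -0.0014,  0.0004],
       [-0.001 ,  0.2707, -0.9627, -0.0698],
       [ 0.    ,  0.    ,  0.    ,  1.    ]])}
{'t': 0.1, 'joint_pos': array([-1.291 ,  0.2765,  1.506 ,  0.    ,  1.3607, -0.121 ]), 'dq': array([ 0.0022, -0.0009, -0.0049, -0.0018, -0.0018,  0.0004]), 'effort': array([  0.0018, -41.7698, -24.6405,  -0.0001,   0.0058,   0.    ]), 'ee_pos': array([ 0.2242, -0.5291,  0.3031]), 'tcp_rot': array([-0.0009,  0.98  ,  0.1991, -0.0001]), 'force': array([ 0.4374,  0.2164, -1.2873]), 'moment': array([-0.0125, -0.018 , -0.0481]), 'grasp_force': 0.0, 'width': 0.08525466243778797}
```

View pics/top0.png

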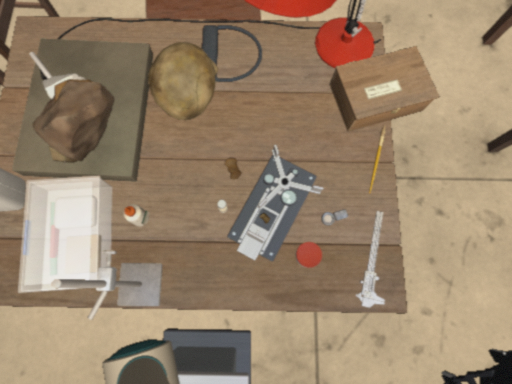

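View pics/scene0.png

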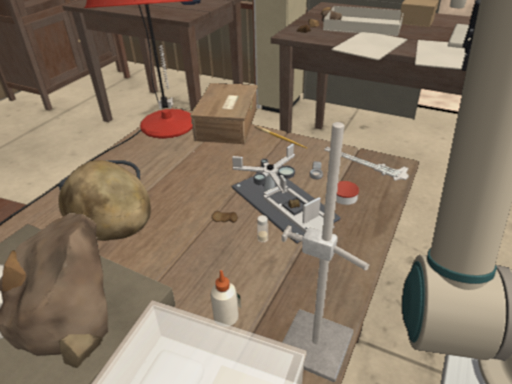

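```bash
cat > h.py <<'E'
from cell import r,viewer,job
import cv2,numpy as np
from scipy.spatial.transform import Rotation as R
np.set_printoptions(precision=4,suppress=True)
def cam(n):
    c=viewer.get_calibration(n);K=c['camera_matrix']
    if n=='wrist':
        s=r.sense();T=np.eye(4);T[:3,:3]=R.from_quat(np.roll(s['tcp_rot'],-1)).as_matrix();T[:3,3]=s['ee_pos']
        return K,T@c['T_tool_cam']
    return K,c['world_from_camera']
def ray(KT,u,v,z):
    K,T=KT;d=T[:3,:3]@np.array([(u-K[0,2])/K[0,0],-(v-K[1,2])/K[1,1],-1]);o=T[:3,3]
    return o+d*(z-o[2])/d[2]
def proj(KT,p):
    K,T=KT;q=T[:3,:3].T@(np.asarray(p)-T[:3,3]);return np.array([K[0,2]+K[0,0]*q[0]/-q[2],K[1,2]-K[1,1]*q[1]/-q[2]])
E
python3 - <<'E'
from h import *
im=cv2.imread('pics/top0.png')[135:270,200:360]
cv2.imwrite('pics/topc.png',cv2.resize(im,None,fx=5,fy=4.4,interpolation=cv2.INTER_CUBIC)) if 0 else cv2.imwrite('pics/topc.png',cv2.resize(im,None,fx=4.4,fy=4.4,interpolation=cv2.INTER_CUBIC))
KT=cam('top')
for n,u,v,z in [('corner L',229,238,.012),('corner front R',272,260,.012),('corner far R',316,178,.012),('corner far L',276,155,.012),('hub',284,181,.082),('tin',309,254,.026),('vial',222,206,.058),('loupe',334,216,.014)]: print(n,ray(KT,u,v,z))
E
```

```text
corner L [ 0.4618 -0.1072  0.012 ]
corner front R [ 0.4101 -0.2135  0.012 ]
corner far R [ 0.6207 -0.327   0.012 ]
corner far L [ 0.6815 -0.224   0.012 ]
hub [ 0.5907 -0.2367  0.082 ]
tin [ 0.4251 -0.3016  0.026 ]
vial [ 0.5325 -0.0902  0.058 ]
loupe [ 0.5216 -0.3688  0.014 ]
```

View pics/topc.png

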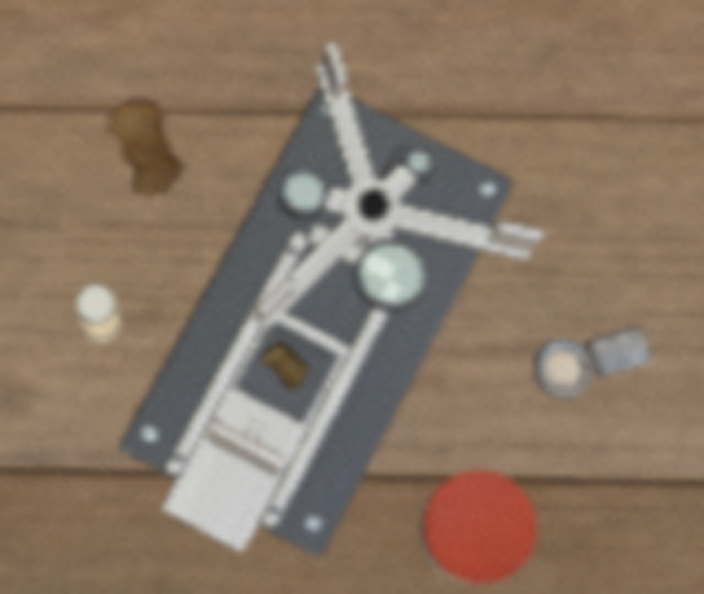

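Emit:
servo_tool --pt "43.5 -14.0 -2" --pt "43.5 -14.0 -2" --pt "43.5 -14.0 -2" --pt "43.5 -14.0 -2" --pt "43.5 -14.0 -2" --pt "43.5 -14.0 -2" --pt "43.5 -14.0 -2" --pt "43.5 -14.0 -2" --pt "43.5 -14.0 -2" --pt "43.5 -14.0 -2" --pt "43.5 -14.0 -2" --pt "43.5 -14.0 -2" --roll '[0,0,0,0,0,0,0,0,0,0,0,0]' --gripper '[-1,-1,-1,-1,-1,-1,-1,-1,-1,-1,-1,-1]'

```text
t: 1.3
ee_pos: [0.5694, -0.2313, 0.3234]
tcp_rot: [-0.0, 0.98, 0.199, -0.001]
force: [0.1, -0.5, -0.2]
width: 0.0857
grasp_force: 0.0
```

```bash
python3 - <<'E'
from h import *
KT=cam('wrist');im=viewer.grab_frame('wrist')[:,:,::-1].copy();s=r.sense();print(s['t'],s['ee_pos'],s['tcp_rot'],s['joint_pos'])
cv2.imwrite('pics/w1raw.png',im);np.savez('pics/w1.npz',K=KT[0],T=KT[1])
cv2.imwrite('pics/w1.png',cv2.resize(im,None,fx=1.5625,fy=1.5625))
E
```

```text
1.35 [ 0.5691 -0.2318  0.3235] [-0.      0.9801  0.1985 -0.0008] [-0.4994  0.3269  1.382  -0.001   1.4341  0.6719]
```

View pics/w1.png

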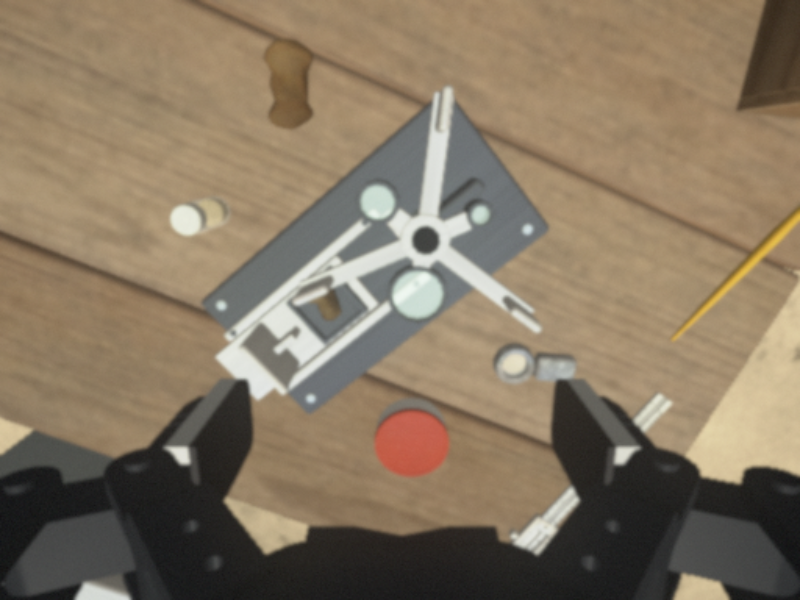

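```bash
python3 - <<'E'
from h import *
d=np.load('pics/w1.npz');KT=(d['K'],d['T']);f=1.5625
g=lambda u,v,z:ray(KT,u/f,v/f,z)[:2]
c=[g(*p,.012) for p in [(204,303),(447,95),(548,228),(310,412)]]
print(np.array(c));
for i in range(4):print(np.linalg.norm(c[i]-c[(i+1)%4]))
ax=(c[1]-c[0]+c[2]-c[3]);yaw=np.arctan2(ax[1],ax[0]);
ex=np.array([np.cos(yaw),np.sin(yaw)]);ce=np.mean(c,0);O=ce+.05*ex
print('yaw',np.degrees(yaw),'O from base',O)
h=g(426,240,.082);print('hub',h)
for n,u,v,z in [('small',480,214,.074),('mid',379,202,.074),('large',417,294,.074),('tabA',447,90,.1),('tabB',538,329,.1),('tabC',299,300,.1)]:
    p=g(u,v,z)
    for o in (h,O):
        q=p-o;a=np.degrees(np.arctan2(q[1],q[0])-yaw)
        print(n,p,np.linalg.norm(q),'angle viewer',a%360)
for n,u,v,z in [('loupe',535,365,.014),('tin',412,440,.026),('vial',187,218,.058)]:print(n,g(u,v,z))
# same points via top
K2=cam('top')
print('top hub',ray(K2,200+372/4.4,135+205/4.4,.082),'small',ray(K2,200+419/4.4,135+160/4.4,.074))
E
```

```text
[[ 0.4701 -0.1055]
 [ 0.6842 -0.2183]
 [ 0.6287 -0.3274]
 [ 0.4132 -0.2153]]
0.24200708410707583
0.12242154627309831
0.24291763131652677
0.12368136522409301
yaw -27.627509677459503 O from base [ 0.5934 -0.2398]
hub [ 0.5934 -0.2386]
small [ 0.6206 -0.264 ] 0.03731042408828123 angle viewer 344.61581546448394
small [ 0.6206 -0.264 ] 0.036472330630456705 angle viewer 346.06129208033605
mid [ 0.6027 -0.2028] 0.03694949792545921 angle viewer 103.03170921125025
mid [ 0.6027 -0.2028] 0.03816428691498388 angle viewer 103.49637643404546
large [ 0.5574 -0.2484] 0.03731270119336571 angle viewer 222.9305413586496
large [ 0.5574 -0.2484] 0.036995777263371395 angle viewer 221.06199751582977
tabA [ 0.6749 -0.2141] 0.08512039370482542 angle viewer 44.35882762061835
tabA [ 0.6749 -0.2141] 0.08549534020723334 angle viewer 45.16139818467239
tabB [ 0.5723 -0.3222] 0.08627780846252206 angle viewer 283.48068946261503
tabB [ 0.5723 -0.3222] 0.08506241543931685 angle viewer 283.278624394321
tabC [ 0.5322 -0.1807] 0.08420882978074822 angle viewer 164.19167037528848
tabC [ 0.5322 -0.1807] 0.08507022401945136 angle viewer 163.57625553330035
loupe [ 0.5257 -0.3687]
tin [ 0.4301 -0.301 ]
vial [ 0.5418 -0.0899]
top hub [ 0.5893 -0.238   0.082 ] small [ 0.6177 -0.2648  0.074 ]
```

```bash
cat >> h.py <<'E'
O=np.array([.5925,-.2388]);yaw=np.radians(-27.6)
def pose(psi,z=.151,rad=.077,tan=.014):
    a=np.radians(psi)+yaw;c,s=np.cos(a),np.sin(a)
    return np.array([*(O+[c*rad-s*tan,s*rad+c*tan]),z]),a+np.pi/2   # position, tool-x world angle
def rows(p0,th0,targets):
    c,s=np.cos(th0),np.sin(th0);M=np.array([[c,s,0],[s,-c,0],[0,0,-1]])
    for p,th in targets:
        dth=-(th-th0);dth=(dth+np.pi)%(2*np.pi)-np.pi
        print(np.round(M@(p-p0)*100,1).tolist(),round(dth,2))
def now():
    s=r.sense();q=s['tcp_rot'];return s['ee_pos'],2*np.arctan2(q[2],q[1])
E
python3 - <<'E'
from h import *
p0,t0=now();print(p0,t0)
rows(p0,t0,[pose(55,.24),pose(55,.151)])
p,t=pose(55)
print();rows(p,t,[pose(a) for a in range(50,-8,-5)])
E
```

```text
[ 0.5691 -0.2318  0.3235] 0.39957547616066685
[9.4, -0.4, 8.3] -1.65
[9.4, -0.4, 17.2] -1.65

[-0.7, 0.1, 0.0] 0.09
[-1.4, 0.1, 0.0] 0.17
[-2.0, 0.1, 0.0] 0.26
[-2.7, 0.0, 0.0] 0.35
[-3.4, -0.1, 0.0] 0.44
[-4.0, -0.3, 0.0] 0.52
[-4.7, -0.6, 0.0] 0.61
[-5.3, -0.9, 0.0] 0.7
[-5.9, -1.3, 0.0] 0.79
[-6.4, -1.7, 0.0] 0.87
[-6.9, -2.1, 0.0] 0.96
[-7.4, -2.6, 0.0] 1.05
```

Emit:
servo_tool --pt "9.4 -0.4 8.3" --pt "9.4 -0.4 8.3" --pt "9.4 -0.4 8.3" --pt "9.4 -0.4 8.3" --pt "9.4 -0.4 8.3" --pt "9.4 -0.4 8.3" --pt "9.4 -0.4 8.3" --pt "9.4 -0.4 8.3" --pt "9.4 -0.4 8.3" --pt "9.4 -0.4 8.3" --pt "9.4 -0.4 8.3" --pt "9.4 -0.4 8.3" --roll '[-1.65,-1.65,-1.65,-1.65,-1.65,-1.65,-1.65,-1.65,-1.65,-1.65,-1.65,-1.65]' --gripper '[1,1,1,1,1,1,1,1,1,1,1,1]'

```text
t: 2.55
ee_pos: [0.654, -0.1924, 0.2411]
tcp_rot: [-0.0, 0.52, 0.854, -0.0]
force: [-0.5, -0.6, -0.5]
width: 0.0001
grasp_force: 0.0
```

```bash
python3 - <<'E'
from h import *
p0,t0=now();print(p0,t0,r.sense()['width'])
rows(p0,t0,[pose(55,.24),pose(55,.151)])
KT=cam('wrist');im=viewer.grab_frame('wrist')[:,:,::-1].copy()
cv2.imwrite('pics/w2.png',cv2.resize(im,None,fx=1.5625,fy=1.5625))
E
```

```text
[ 0.654  -0.1924  0.2411] 2.047832166850006 5.5421552218880585e-05
[0.1, 0.1, 0.1] -0.0
[0.1, 0.1, 9.0] -0.0
```

View pics/w2.png

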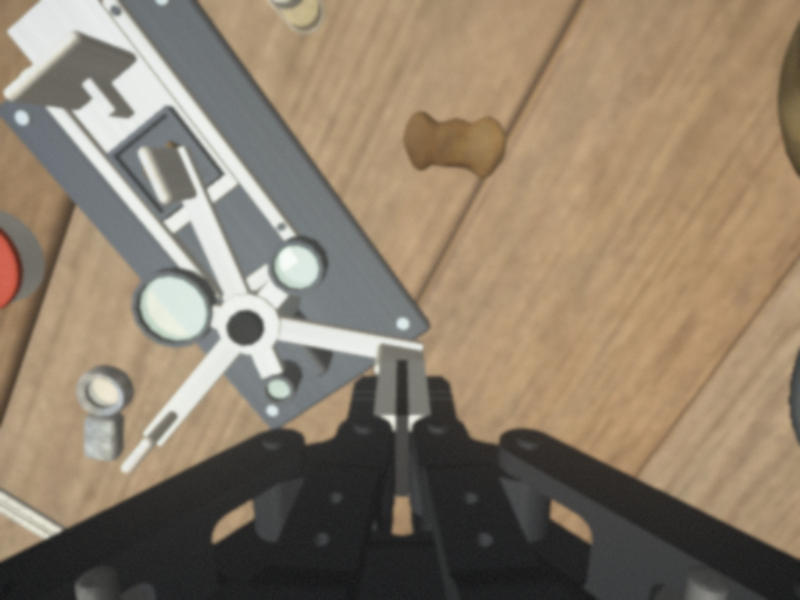

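Emit:
servo_tool --pt "0.1 0.1 3" --pt "0.1 0.1 6" --pt "0.1 0.1 8" --pt "0.1 0.1 9" --pt "0.1 0.1 9" --roll '[0,0,0,0,0]' --gripper '[1,1,1,1,1]'

```text
t: 3.1
ee_pos: [0.6546, -0.1895, 0.1494]
tcp_rot: [-0.002, 0.52, 0.854, -0.0]
force: [-0.0, 0.4, -0.5]
width: -0.0001
grasp_force: 0.0
```

Emit:
servo_tool --pt "-0.7 0.1 0" --pt "-1.4 0.1 0" --pt "-2.0 0.1 0" --pt "-2.7 0 0" --pt "-3.4 -0.1 0" --pt "-4.0 -0.3 0" --pt "-4.7 -0.6 0" --pt "-5.3 -0.9 0" --pt "-5.9 -1.3 0" --pt "-6.4 -1.7 0" --pt "-6.9 -2.1 0" --pt "-7.4 -2.6 0" --roll '[0.09,0.17,0.26,0.35,0.44,0.52,0.61,0.7,0.79,0.87,0.96,1.05]' --gripper '[1,1,1,1,1,1,1,1,1,1,1,1]'

```text
t: 4.3
ee_pos: [0.6676, -0.2673, 0.1529]
tcp_rot: [0.001, 0.879, 0.477, 0.001]
force: [-0.1, 1.2, -0.3]
width: -0.0001
grasp_force: 0.4
```

```bash
python3 - <<'E'
from h import *
p0,t0=now();print(p0,t0,pose(-5))
p,t=pose(-5);rows(p0,t0,[pose(-5)]);print()
rows(p,t,[pose(a) for a in range(-10,-66,-5)])
print();p,t=pose(-65)
rows(p,t,[pose(a) for a in list(range(-70,-112,-5))+[-113,-115,-115]])
im=viewer.grab_frame('wrist')[:,:,::-1].copy()
cv2.imwrite('pics/w3.png',im)
E
```

```text
[ 0.6676 -0.2673  0.1529] 0.9956122325290087 (array([ 0.6649, -0.2685,  0.151 ]), np.float64(1.001818990644745))
[-0.2, -0.2, 0.2] -0.01

[-0.7, 0.1, 0.0] 0.09
[-1.4, 0.1, 0.0] 0.17
[-2.0, 0.1, 0.0] 0.26
[-2.7, 0.0, 0.0] 0.35
[-3.4, -0.1, 0.0] 0.44
[-4.0, -0.3, 0.0] 0.52
[-4.7, -0.6, 0.0] 0.61
[-5.3, -0.9, 0.0] 0.7
[-5.9, -1.3, 0.0] 0.79
[-6.4, -1.7, 0.0] 0.87
[-6.9, -2.1, 0.0] 0.96
[-7.4, -2.6, 0.0] 1.05

[-0.7, 0.1, 0.0] 0.09
[-1.4, 0.1, 0.0] 0.17
[-2.0, 0.1, 0.0] 0.26
[-2.7, 0.0, 0.0] 0.35
[-3.4, -0.1, 0.0] 0.44
[-4.0, -0.3, 0.0] 0.52
[-4.7, -0.6, 0.0] 0.61
[-5.3, -0.9, 0.0] 0.7
[-5.9, -1.3, 0.0] 0.79
[-6.2, -1.5, 0.0] 0.84
[-6.4, -1.7, 0.0] 0.87
[-6.4, -1.7, 0.0] 0.87
```

View pics/w3.png

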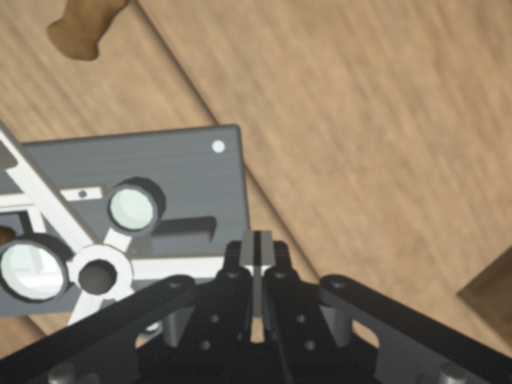

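Emit:
servo_tool --pt "-0.7 0.0 0" --pt "-1.4 0.0 0" --pt "-2.0 0.0 0" --pt "-2.7 -0.1 0" --pt "-3.4 -0.2 0" --pt "-4.0 -0.4 0" --pt "-4.7 -0.7 0" --pt "-5.3 -1.0 0" --pt "-5.9 -1.4 0" --pt "-6.4 -1.8 0" --pt "-6.9 -2.2 0" --pt "-7.4 -2.7 0" --roll '[0.09,0.17,0.26,0.35,0.44,0.52,0.61,0.7,0.79,0.87,0.96,1.05]' --gripper '[1,1,1,1,1,1,1,1,1,1,1,1]'

```text
t: 5.55
ee_pos: [0.6051, -0.3155, 0.1528]
tcp_rot: [0.001, 1.0, -0.026, 0.002]
force: [1.0, -0.6, 0.8]
width: 0.0002
grasp_force: 0.5
```

Emit:
servo_tool --pt "-0.7 0.1 0" --pt "-1.4 0.1 0" --pt "-2.0 0.1 0" --pt "-2.7 0 0" --pt "-3.4 -0.1 0" --pt "-4.0 -0.3 0" --pt "-4.7 -0.6 0" --pt "-5.3 -0.9 0" --pt "-5.9 -1.3 0" --pt "-6.2 -1.5 0" --pt "-6.4 -1.7 0" --pt "-6.4 -1.7 0" --roll '[0.09,0.17,0.26,0.35,0.44,0.52,0.61,0.7,0.79,0.84,0.87,0.87]' --gripper '[1,1,1,1,1,1,1,1,1,1,1,1]'

```text
t: 6.75
ee_pos: [0.5414, -0.2948, 0.1525]
tcp_rot: [0.0, 0.896, -0.443, 0.001]
force: [-0.4, -0.0, -1.4]
width: -0.0
grasp_force: 0.0
```

```bash
python3 - <<'E'
from h import *
p0,t0=now();print(p0,t0,pose(-115));print(r.sense()['force'])
KT=cam('wrist');im=viewer.grab_frame('wrist')[:,:,::-1].copy();np.savez('pics/w4.npz',K=KT[0],T=KT[1])
cv2.imwrite('pics/w4.png',cv2.resize(im,None,fx=1.5625,fy=1.5625))
c,s=np.cos(yaw),np.sin(yaw)
print('expect small@-175',[proj(KT,[*(O+.038*np.array([np.cos(yaw+a),np.sin(yaw+a)])),.074])*1.5625 for a in np.radians([185,180])])
E
```

```text
[ 0.5414 -0.2948  0.1525] -0.918811789183399 (array([ 0.5398, -0.2967,  0.151 ]), np.float64(-0.9180431865490171))
[-0.3538 -0.0267 -1.3523]
expect small@-175 [array([242.4677, 505.36  ]), array([234.3434, 509.122 ])]
```

View pics/w4.png

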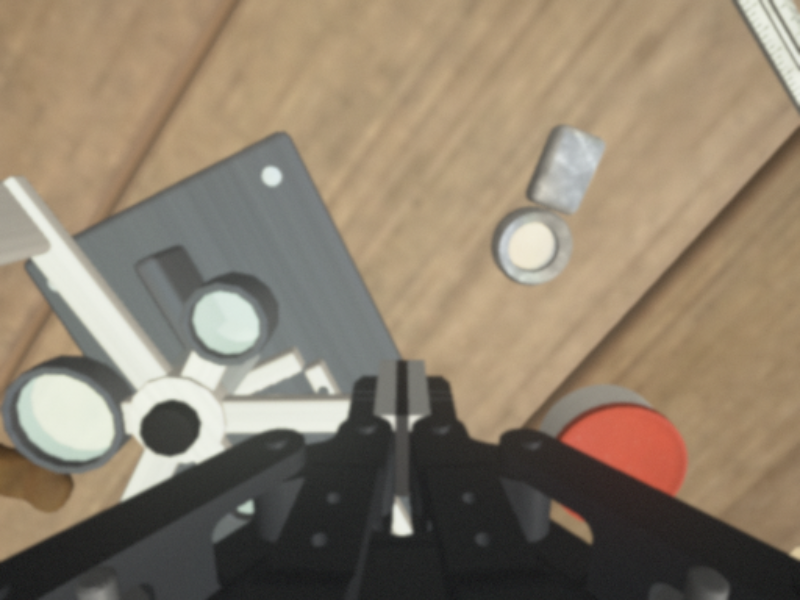

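```bash
python3 - <<'E'
from h import *
d=np.load('pics/w4.npz');KT=(d['K'],d['T']);f=1.5625
g=lambda u,v,z:ray(KT,u/f,v/f,z)[:2]
h=g(170,427,.082);print(h,O)
M=g(226,322,.074);B=g(67,416,.074)
for n,p,off in [('mid',M,120),('big',B,240)]:
  for o in (h,O):
    q=p-o;print(n,np.linalg.norm(q),(np.degrees(np.arctan2(q[1],q[0])-yaw)-off)%360)
q=B-M;print(np.linalg.norm(q),(np.degrees(np.arctan2(q[1],q[0])-yaw)-270)%360) # dir big-mid = 270 from small
E
```

```text
[ 0.5923 -0.2414] [ 0.5925 -0.2388]
mid 0.036386638774191106 185.90523420532153
mid 0.03889254902008758 184.99679758435167
big 0.03735019963913036 185.96376995625954
big 0.035612167738702384 182.97663347541214
0.06387861371915057 185.50274850740487
```

```bash
python3 - <<'E'
from h import *
p,t=pose(-115);rows(p,t,[pose(a) for a in [-117,-119,-120.3]])
E
```

```text
[-0.3, 0.0, 0.0] 0.03
[-0.5, 0.1, 0.0] 0.07
[-0.7, 0.1, 0.0] 0.09
```

Emit:
servo_tool --pt "-0.25 0 0" --pt "-0.5 0 0" --pt "-0.7 0 0" --pt "-0.7 0 0" --pt "0 -0.3 0" --pt "1.5 -1 0" --pt "2 -1 -4" --pt "2 -1 -9" --pt "2 -1 -14" --pt "2 -1 -16" --pt "2 -1 -16" --roll '[0.03,0.06,0.09,0.09,0.09,0.09,0.09,0.09,0.09,0.09,0.09]' --gripper '[1,1,1,1,1,1,1,1,1,1,1]'

```text
t: 7.9
ee_pos: [0.563, -0.3054, 0.3158]
tcp_rot: [0.0, 0.876, -0.483, 0.005]
force: [-0.2, -0.6, 0.7]
width: -0.0
grasp_force: 0.0
```

```bash
python3 - <<'E'
from h import *
p0,t0=now();print(p0,t0)
# look pose: TCP slightly behind slide, tool x along viewer +x ; camera ahead
ex=np.array([np.cos(yaw),np.sin(yaw)])
rows(p0,t0,[(np.array([*(O-.10*ex),.30]),yaw),(np.array([*(O-.19*ex),.30]),yaw)])
print(pose(0))
E
```

```text
[ 0.563  -0.3054  0.3158] -1.008427406180428
[-12.7, -1.0, 1.6] -0.53
[-20.5, 3.5, 1.6] -0.53
(array([ 0.6672, -0.2621,  0.151 ]), np.float64(1.0890854532444616))
```

Emit:
servo_tool --pt "-20.5 3.5 1.6" --pt "-20.5 3.5 1.6" --pt "-20.5 3.5 1.6" --pt "-20.5 3.5 1.6" --pt "-20.5 3.5 1.6" --pt "-20.5 3.5 1.6" --pt "-20.5 3.5 1.6" --pt "-20.5 3.5 1.6" --pt "-20.5 3.5 1.6" --roll '[-0.53,-0.53,-0.53,-0.53,-0.53,-0.53,-0.53,-0.53,-0.53]' --gripper '[1,1,1,1,1,1,1,1,1]'

```text
t: 8.8
ee_pos: [0.4234, -0.1504, 0.2946]
tcp_rot: [0.0, 0.971, -0.238, 0.0]
force: [-0.8, -0.3, 0.3]
width: -0.0005
grasp_force: 0.0
```

```bash
python3 - <<'E'
from h import *
p0,t0=now();print(p0,t0)
KT=cam('wrist');im=viewer.grab_frame('wrist')[:,:,::-1].copy();np.savez('pics/w5.npz',K=KT[0],T=KT[1])
cv2.imwrite('pics/w5.png',cv2.resize(im,None,fx=1.5625,fy=1.5625))
E
```

```text
[ 0.4234 -0.1504  0.2946] -0.48004499409174894
```

View pics/w5.png

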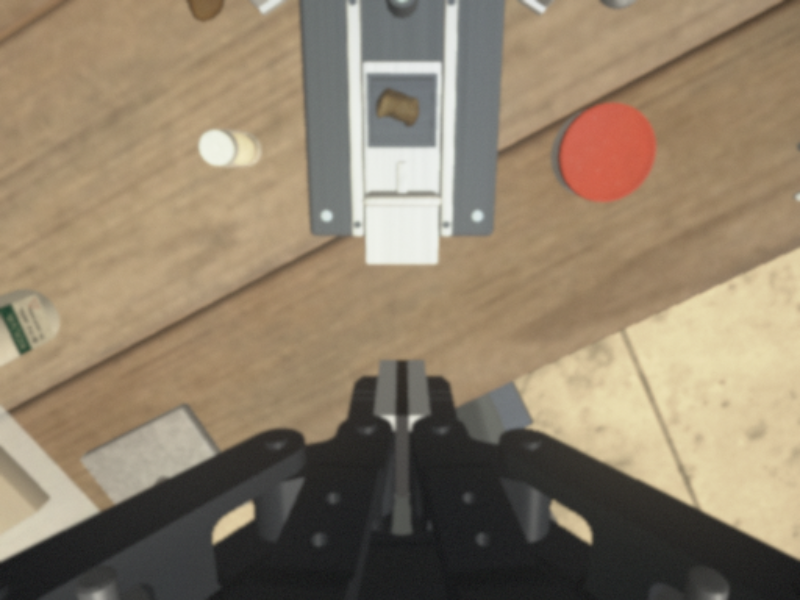

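```bash
python3 - <<'E'
from h import *
d=np.load('pics/w5.npz');KT=(d['K'],d['T']);f=1.5625
c,s=np.cos(yaw),np.sin(yaw);Rm=np.array([[c,s],[-s,c]])
v=lambda u,w,z:Rm@(ray(KT,u/f,w/f,z)[:2]-O)
print('cam',Rm@(d['T'][:2,3]-O),d['T'][2,3])
for n,u,w,z in [('end@17',402,265,.017),('end@69',402,262,.069),('line@17',402,200,.017),('line@69',402,198,.069),('L',366,262,.069),('R',438,262,.069),('lens',403,2,.074),('tin',605,150,.026),('vial',218,147,.058),('baseL',312,235,.012),('baseR',494,235,.012),('tooth',398,107,.04),('tray top',402,72,.028)]: print(n,v(u,w,z))
p0,t0=now();ex=np.array([c,s])
rows(p0,t0,[(np.array([*(O-.10*ex),.30]),yaw)])
E
```

```text
cam [-0.1212  0.0005] 0.3644744007049172
end@17 [-0.1945 -0.0003]
end@69 [-0.1817 -0.0002]
line@17 [-0.1495 -0.0001]
line@69 [-0.1441 -0.    ]
L [-0.1817  0.0213]
R [-0.1816 -0.0216]
lens [-0.0446 -0.0002]
tin [-0.1166 -0.1308]
vial [-0.1161  0.1072]
baseL [-0.1743  0.0629]
baseR [-0.1738 -0.0648]
tooth [-0.0922  0.0025]
tray top [-0.0709  0.0002]
[9.1, 0.0, -0.5] 0.0
```

Emit:
servo_tool --pt "0 0 4" --pt "0 0 8" --pt "0 0 12" --pt "0 0 15" --pt "0 0 17" --pt "0 0 17.4" --pt "0 0 17.4" --pt "0 0 17.4" --roll '[0,0,0,0,0,0,0,0]' --gripper '[1,1,1,1,1,1,1,1]'

```text
t: 9.65
ee_pos: [0.4233, -0.15, 0.1218]
tcp_rot: [0.0, 0.971, -0.237, 0.001]
force: [-0.6, -0.1, 0.5]
width: -0.0003
grasp_force: 0.0
```

Emit:
servo_tool --pt "0.5 0 0" --pt "1.0 0 0" --pt "1.5 0 0" --pt "2.0 0 0" --pt "2.3 0 0" --pt "2.6 0 0" --pt "2.9 0 0" --pt "3.2 0 0" --pt "3.5 0 0" --pt "3.8 0 0" --pt "4.1 0 0" --pt "4.4 0 0" --roll '[0,0,0,0,0,0,0,0,0,0,0,0]' --gripper '[1,1,1,1,1,1,1,1,1,1,1,1]'

```text
t: 10.85
ee_pos: [0.4613, -0.1696, 0.1208]
tcp_rot: [-0.0, 0.971, -0.237, -0.0]
force: [-1.6, 0.9, 0.1]
width: 0.0004
grasp_force: 0.7
```

Emit:
servo_tool --pt "0.4 0 0" --pt "0.8 0 0" --pt "1.2 0 0" --pt "1.6 0 0" --pt "2.0 0 0" --pt "2.4 0 0" --pt "2.8 0 0" --pt "3.1 0 0" --pt "3.4 0 0" --pt "3.6 0 0" --pt "3.8 0 0" --pt "3.8 0 0" --roll '[0,0,0,0,0,0,0,0,0,0,0,0]' --gripper '[1,1,1,1,1,1,1,1,1,1,1,1]'

```text
t: 12.05
ee_pos: [0.4956, -0.1874, 0.121]
tcp_rot: [0.0, 0.971, -0.237, 0.0]
force: [-0.8, -0.2, -0.6]
width: 0.0001
grasp_force: 0.2
```

```bash
python3 - <<'E'
from h import *
p0,t0=now();c,s=np.cos(yaw),np.sin(yaw);Rm=np.array([[c,s],[-s,c]])
print(Rm@(p0[:2]-O),p0,t0,Rm@r.sense()['force'][:2])
im=viewer.grab_frame('wrist')[:,:,::-1].copy();cv2.imwrite('pics/w6.png',im)
E
```

```text
[-0.1097  0.0007] [ 0.4956 -0.1874  0.121 ] -0.4792000350032254 [-0.6517 -0.5103]
```

View pics/w6.png

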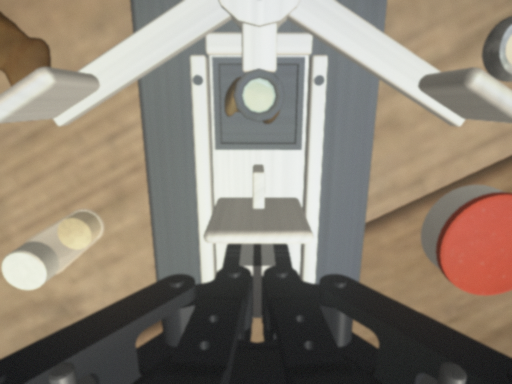

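Emit:
servo_tool --pt "0.1 0 0" --pt "0.2 0 0" --pt "0.3 0 0" --pt "0.4 0 0" --pt "0.5 0 0" --pt "0.5 0 0" --roll '[0,0,0,0,0,0]' --gripper '[1,1,1,1,1,1]'

```text
t: 12.7
ee_pos: [0.4991, -0.1892, 0.1209]
tcp_rot: [-0.0, 0.971, -0.237, -0.001]
force: [-2.5, 1.4, 2.4]
width: -0.0001
grasp_force: 1.4
```

Emit:
servo_tool --pt "0.1 0 0" --pt "0.1 0 0" --roll '[0,0]' --gripper '[1,1]'

```text
t: 12.9
ee_pos: [0.4992, -0.1893, 0.1207]
tcp_rot: [-0.0, 0.971, -0.237, -0.002]
force: [-5.2, 2.5, 4.4]
width: 0.0001
grasp_force: 2.6
```

Emit:
servo_tool --pt "-0.5 0 0" --pt "-2 0 0" --pt "-4 0 0" --pt "-5 0 -2" --pt "-5 0 -6" --pt "-4 0 -10" --pt "-2 0 -14" --pt "1 0 -16" --pt "2 0 -17" --pt "2 0 -17" --pt "2 0 -17" --roll '[0,0,0,0,0,0,0,0,0,0,0]' --gripper '[1,1,1,1,1,1,1,1,1,1,1]'

```text
t: 14.0
ee_pos: [0.5178, -0.199, 0.2902]
tcp_rot: [-0.0, 0.971, -0.237, -0.0]
force: [-1.3, 0.7, -0.6]
width: -0.0001
grasp_force: 0.0
```

```bash
python3 - <<'E'
from h import *
KT=cam('wrist');im=viewer.grab_frame('wrist')[:,:,::-1].copy();np.savez('pics/w7.npz',K=KT[0],T=KT[1])
cv2.imwrite('pics/w7.png',cv2.resize(im,None,fx=1.5625,fy=1.5625))
f=1.5625;ex=np.array([np.cos(yaw),np.sin(yaw)])
for n,x,z in [('hub',0,.082),('view',-.038,.074),('plate outer top home',-.0935,.069)]:print(n,proj(KT,[*(O+x*ex),z])*f)
E
```

```text
hub [403.8785 126.6261]
view [403.4287 199.1956]
plate outer top home [402.9008 292.7984]
```

View pics/w7.png

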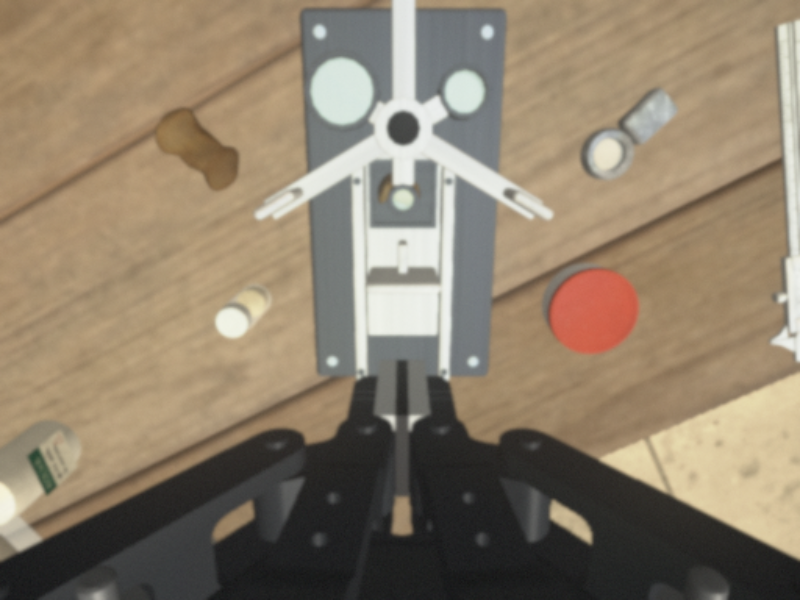

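The lens shows at (403,198), where (403,199) was predicted. The plate's outer edge is at v≈291 against 293, and the tooth is in the tray under the lens. The slide met its stop with about 6 N, and the arm is clear.

```bash
python3 -c "
from cell import job
print(job.sign_off())"
```

```text
the job is handed in; nothing more can be done
None
```

The smallest lens is at the viewing point and the slide is home with the tooth under it, both confirmed by wrist camera; the arm is clear and the job is handed in (no verdict was returned).

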